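# Lock the pill crusher's suction foot at the back of the shelf

## Robot

A 6-joint arm with a two-finger parallel gripper is mounted at the origin on the work surface. World frame = base frame: x ahead of the robot, y to its left, z up, the work surface at z = 0. Lengths are in m, angles in degrees, forces in N, time in s.
With the tool pointing down it reaches from about 0.25 to 0.725 m from the base axis. Payload 9.7 kg.
Tool frame: the origin (TCP) lies at the very end of the fingers, on their centre line; the grasp point (between the pads) lies grasp_offset behind it (grasp_offset is the distance from the TCP to the grasp point, in m); z points along the fingers, y is the line along which they close (so a half turn about z gives the same grasp; the last joint's range is limited). The gripper opens to 85 mm and grips with 20 to 120 N. Pads are 22 mm wide; open, the fingers measure 114 mm over their backs; the gripper's body (76 mm by 85 mm) begins 54 mm behind the grasp point. The pads swing forward as they close: fully open they stand 13 mm farther back than shut.
Start: joints at [64.114, 4.979, 10.078, 95.1, 0, 90], TCP at [0.24, 0.495, 0.191] pointing down, gripper open.
Joint ranges: [-179.16, 179.16], [-48.56, 103.87], [-65.8, 70.77], [-126.05, 130.52], [-82.76, 87.17], [-180, 180]. Speed limits (degrees/s): [127.2, 127.2, 147.25, 180, 180, 180].

## Interface

Orientations are given as [roll, pitch, yaw] about the fixed x, y, z axes, in that order (R = Rz(yaw) Ry(pitch) Rx(roll)).
In Python, from workcell import get_obs, camera, calibration, job_done, recognise, cut_out, mark_of, grasp_offset gives the robot as it stands.
- The arm moves only by the tool servo_tool, never from a script. Its argument "moves" is a list of rows, each a list of 3 entries, a list of its own where there are three numbers: the turn, a rotation vector about the tool's x, y, z in degrees, then the shift along the tool's x, y, z in m, then the opening in per cent of the stroke, from 0 (shut) to 100 (fully open). In form: [[[ax, ay, az], [x, y, z], claw], ...]. A call has 1 to 12 rows; each row shifts and turns the commanded pose from where the row before left it, along the tool's axes as they then stand; what a row does not reach is not made up. A row lasts 1/10 s, in which the tool goes at most 50 mm and 8.59 degrees, less where a joint would pass 70% of its speed; a pose out of reach is approached as far as the arm can. A call is refused whole if a number of a shift passes 0.05 or a number of a turn 8.59, either way. A call with a gripper value outside its range is refused whole. The fingers move at their own pace and stop on an object; "force" is the grip in N (left out, the last holds). Time passes only in rows, so rows that do not move let the fingers close. It gives the time, the measured TCP pose, the force, the opening and the grip force at its end, in the units of the state.
- get_obs(): the state, without advancing time (a new reading comes with each control period).
- camera(name): name is "scene" or "top" or "wrist"; returns (picture, depth): 420x560x3 uint8, red, green, blue; 420x560 float32, m along the optical axis (not along the pixel's ray), 0 where there is no reading.
- calibration(name): a dict with "camera_matrix" (3x3 intrinsics, pixels), "R" (3x3) and "t" (3): a world point X has camera coordinates R X + t. Camera axes: x right, y down, z forward; pixel columns grow to the right and rows downward; lengths in m; the calibration is good to about 2 mm. A picture is of the moment at which its call begins: read the wrist's pose just before it. calibration takes no time and is no camera call; for the wrist camera it gives the pose at the moment of the call.
- job_done(): hands the job in; it is judged then, once.
Trained networks look in the newest picture that a camera, given by its name, has taken for a name from the list of things; names that differ only in an ending like _2 or _b are one class to them, and where a whole thing is asked for, a point or a joint stands for the part that bears it (a point fixed in the world has none). Each returns a list of dicts, best first, with "score" (0 to 1); they miss things now and then, are a little off and sometimes report something else, mostly with a low value. They report only what shows in the picture. A call takes as long as a camera call. They do not tell look-alikes from the thing itself.
- recognise(name, camera): "xyz" ([x, y, z] in m, in the coordinates of the camera as it stood for that picture, good to about 4 mm: the middle of the surface that is visible of it).
- cut_out(name, camera): "mask" (420x560 bool, what is visible of it).
- mark_of(name, camera): "xyz" ([x, y, z] in m, in the coordinates of the camera as it stood for that picture, good to about 4 mm: a listed point, or the origin of a listed thing).
The state is a dict: "time": time; "q": joint angles; "qd": joint speeds; "joint_efforts": joint torques, N m; "ee_pos": TCP position; "tcp_rot": TCP orientation; "wrist_force": force on the tool from outside, world axes, zero at the start; "torque": the same for the moment, N m; "opening": finger opening in m; "grasp_force": force on a finger pad.
Only numpy, scipy, OpenCV 4.12 (cv2) and the standard library are available. Lean on these libraries where they do the work, as an engineer would, in place of code of your own. Each camera call takes 0.05 s, during which the arm holds its last target. There are 200 camera calls.

## Task

Push the pill crusher back along the shelf, without lifting it, until the whole back edge of its square foot rests against the wooden lip at the shelf's rear. Then flip the suction lever on the side of its foot from the front over to the back, so that it snaps into the locked position and stays there. Nothing is to be picked up, and the thermometer, egg timer and jar stay where they are.

Things in the scene. Friction and masses are not known exactly. Their poses are not given: they have to be found in the camera images.
- shelf: Fixed board of laminate flooring on round pegs, 200 mm deep (x, away from the robot), 800 mm long (y). Its upper face is 90 mm above this origin, which lies on the table under the board's middle. Along its back (+x) edge runs a wooden lip 18 mm high above the board; the lip's front face is 84 mm in +x from the origin. The shelf is turned up to 7 degrees about the vertical.
- lip_face (a point): Point on the foot of the lip's front face, in the middle of the shelf's length, at the level of the board's upper face; axes as the shelf's (+x into the lip, +y along it, z up).
- crusher: Loose steel pill crusher, 86 mm high, 0.7 to 1 kg; origin at the centre of its underside, on the board. Square suction foot 96 x 96 mm, side walls from 4 to 26 mm up, then a step 82 mm square to 32 mm; a round barrel 44 mm across to 62 mm, a screw cap 36 mm across to 86 mm. +x is its back. Starts turned up to 14 degrees against the shelf, mid back face 4 to 8 cm off the lip. Slides at 2.5 to 6 N.
- foot_back_left (a point): Point on the back (+x) face of the crusher's foot, 36 mm to the left (+y) of its middle, 12 mm above its underside.
- foot_back_right (a point): Point on the back (+x) face of the crusher's foot, 36 mm to the right (-y) of its middle, 12 mm above its underside.
- suction_lever (a joint): Over-centre lever of the foot, in rad: 0 = released, leaning forward (crusher's -x) 31.5 degrees from upright; 0.55 = upright, dead centre; 1.10 = locked, leaning back (+x) 31.5 degrees. A spring drives it from dead centre to the nearer stop: about 1.5 to 2 N at the tip moves it off its stop, less towards the centre. It turns about a level axle along the crusher's y.
- lever_axle (a point): The lever's axle at the middle of the lever's width: 54.5 mm to the right (-y) of the crusher's origin and 20 mm above the board; the lever swings in the upright plane through it, clear outside the foot's right (-y) side.
- lever_tip (a point): Middle of the lever near its free end, 62 mm from the axle (the end is at 64 mm). The lever is a flat steel arm 6 mm thick, 9 mm wide, with a black plastic sleeve 9 mm thick, 14 mm wide, 26 mm long at its end. Released, this point is 73 mm above the board and 32 mm in front of the axle.
- thermometer: Dial room thermometer, white square plastic frame 112 x 112 x 16 mm standing on a strut at the left (+y) end of the shelf, 115 mm high. Its origin is on the board under it. Must not be moved.
- timer: Green plastic egg timer with a turning knob, round, 64 mm across, 66 mm high, to the right (-y) of the crusher. Origin at the centre of its underside. Must not be moved.
- jar: Closed glass spice jar, 46 mm across, 92 mm high, to the right (-y) of the crusher; it and the timer may stand either way round. Origin at the centre of its underside. Must not be moved.
Not all that is in view belongs to the job. What is shaped like the crusher but blue, pink or purple is not meant.

How it is judged (in metres and radians):
On the way, in this order (a step that is already met when the one before it is completed fails the run):
1. the crusher's foot rests with its whole back edge against the lip, the lever still released (x of each of foot_back_left, foot_back_right in the frame of shelf above 0.079 m and z of crusher in the frame of shelf between 0.086 and 0.094 m and angle between crusher's own z axis and vertical below 0.05 rad and value of joint suction_lever below 0.3 rad), for 0.2 s.
2. the lever has snapped over to locked (value of joint suction_lever above 1 rad), for 0.2 s.
At the end, for the whole second after the job is handed in: The lever is locked (joint above 1.0 of 1.10 rad); both points of the foot's back face are within 5 mm of the lip's front face; the crusher stands flat on the board (within 4 mm, tilt under 0.05 rad) and at rest (x of each of foot_back_left, foot_back_right in the frame of shelf above 0.079 m and z of crusher in the frame of shelf between 0.086 and 0.094 m and angle between crusher's own z axis and vertical below 0.05 rad and value of joint suction_lever above 1 rad and linear speed of crusher below 0.02 m/s); the robot touches nothing.
It fails at once if the crusher is lifted off the board (12 mm) or tipped (0.25 rad) (z of crusher in the frame of shelf above 0.102 m or angle between crusher's own z axis and vertical above 0.25 rad).
It fails at once if the lever is thrown past its centre while the crusher's foot is more than 10 mm from the lip (value of joint suction_lever above 0.62 rad and x of any of foot_back_left, foot_back_right in the frame of shelf below 0.074 m).
It fails at once if the thermometer is moved more than 12 mm or tipped (distance of thermometer from where it was at the start of the episode above 0.012 m or angle between thermometer's own z axis and vertical above 0.2 rad).
It fails at once if the timer is moved more than 12 mm or tipped (distance of timer from where it was at the start of the episode above 0.012 m or angle between timer's own z axis and vertical above 0.2 rad).
It fails at once if the jar is moved more than 12 mm or tipped (distance of jar from where it was at the start of the episode above 0.012 m or angle between jar's own z axis and vertical above 0.2 rad).
It also fails if it takes over 56 s, if anything falls off the work surface, if the arm or the gripper's body presses on something with over 40 N, if the wrist force passes 120 N, or if a joint passes its speed limit or range.

## Working session

There is one attempt and no reset: what is moved stays moved. The work goes in short steps, Python scripts to look and compute and a tool call to move; the robot and the scene stay as the last step left them, time stands still between calls to the robot, and variables do not carry over. Pictures are saved under pics/ and viewed, at most 10 in all, crops included, and the job is handed in when it is done.

Besides the shell and the picture viewer there is one more tool, called after "Call:" as name(argument=value, ...), one argument or row to a line, values as JSON. servo_tool: Moves the arm, as the interface text tells. Its arguments: {"type":"object","properties":{"moves":{"type":"array"},"force":{"type":"number"}},"required":["moves"]}

```bash
mkdir -p pics; cat > h.py <<'E'
import numpy as np, cv2
from workcell import *
def world(p,cam,c=None):
    c=c or calibration(cam); return np.array(c["R"]).T@(np.array(p)-np.array(c["t"]))
def pix(X,cam):
    c=calibration(cam); p=np.array(c["R"])@np.array(X)+np.array(c["t"]); q=np.array(c["camera_matrix"])@p; return q[:2]/q[2]
E
python3 - <<'E'
from h import *
s=get_obs(); print(s['time'],s['ee_pos'],s['tcp_rot'],grasp_offset)
ims=[]
for cam in ["top","scene"]:
    im,d=camera(cam); cv2.imwrite(f"pics/{cam}0.png",im[:,:,::-1])
    for n in ["crusher","lever_tip","lever_axle","foot_back_left","foot_back_right","shelf","lip_face","timer","jar","thermometer"]:
        for r in mark_of(n,cam)[:3]:
            w=world(r["xyz"],cam); print(cam,n,round(r["score"],2),w.round(3),pix(w,cam).round())
E
```

```text
0.0 [0.23998675 0.49453785 0.19066355] [-1.79919698e+02  4.10303361e-04  1.54114813e+02] 0.0187
top crusher 0.96 [ 0.568 -0.034  0.091] [302. 240.]
top crusher 0.75 [0.393 0.057 0.   ] [263. 315.]
top crusher 0.67 [ 0.835 -0.061 -0.004] [313. 138.]
top lever_tip 0.63 [ 0.569 -0.034  0.087] [302. 240.]
top lever_tip 0.48 [ 0.821 -0.002  0.076] [289. 134.]
top lever_tip 0.45 [ 0.525 -0.081  0.161] [325. 257.]
top lever_axle 0.64 [0.352 0.021 0.019] [278. 333.]
top lever_axle 0.55 [ 0.565 -0.092  0.109] [328. 241.]
top foot_back_left 0.93 [ 0.623 -0.001  0.102] [288. 215.]
top foot_back_left 0.82 [0.453 0.044 0.01 ] [269. 290.]
top foot_back_left 0.78 [ 0.415 -0.069  0.009] [316. 306.]
top foot_back_right 0.81 [ 0.614 -0.073  0.1  ] [320. 219.]
top foot_back_right 0.75 [ 0.771 -0.069  0.009] [316. 161.]
top foot_back_right 0.69 [ 0.463 -0.126  0.015] [340. 286.]
top shelf 0.94 [ 0.603 -0.018  0.002] [295. 229.]
top shelf 0.3 [ 0.564 -0.091  0.113] [328. 241.]
top lip_face 0.98 [ 0.687 -0.009  0.089] [292. 189.]
top timer 0.85 [ 0.615 -0.364  0.088] [446. 221.]
top jar 0.65 [ 0.63  -0.24
[... 542 characters left out ...]
088  0.112] [236. 226.]
scene lever_axle 0.73 [ 0.8   -0.025  0.015] [346. 277.]
scene foot_back_left 0.86 [0.45  0.045 0.016] [234. 183.]
scene foot_back_left 0.8 [ 0.414 -0.067  0.016] [194. 209.]
scene foot_back_left 0.74 [0.622 0.    0.101] [283. 211.]
scene foot_back_right 0.83 [ 0.611 -0.075  0.101] [260. 236.]
scene foot_back_right 0.8 [ 0.463 -0.123  0.014] [196. 237.]
scene foot_back_right 0.6 [0.395 0.    0.012] [205. 186.]
scene shelf 0.6 [ 0.604 -0.015 -0.001] [273. 234.]
scene lip_face 0.86 [ 0.687 -0.017  0.085] [305. 235.]
scene timer 0.72 [ 0.617 -0.363  0.088] [176. 360.]
scene jar 0.56 [ 0.633 -0.243  0.091] [221. 309.]
scene thermometer 0.81 [0.601 0.296 0.085] [339. 123.]
```

```bash
python3 - <<'E'
from h import *
a=cv2.imread("pics/top0.png");b=cv2.imread("pics/scene0.png")
c=np.hstack([cv2.resize(a[170:350,210:390],(400,400),interpolation=2),cv2.resize(b[130:310,160:340],(400,400),interpolation=2)])
cv2.imwrite("pics/crop0.png",c)
# shelf yaw: lip from depth in top: points z in .10-.112 & brighter; fit front line
im,d=camera("top"); k=calibration("top");K=k["camera_matrix"]
v,u=np.mgrid[:420,:560]; P=np.stack([(u-K[0][2])/K[0][0]*d,(v-K[1][2])/K[1][1]*d,d],-1).reshape(-1,3)
W=((P-np.array(k["t"]))@np.array(k["R"])).reshape(420,560,3)
m=(d>0)&(W[...,2]>.099)&(W[...,2]<.116)&(W[...,0]>.65)&(W[...,0]<.76)
print(m.sum()); S=W[m]; 
fx=[];fy=[]
for y in np.arange(-.4,.4,.02):
    q=S[abs(S[:,1]-y)<.01]
    if len(q)>3: fx.append(q[:,0].min());fy.append(y);fx and print(round(y,2),q[:,0].min().round(4),q[:,0].max().round(4),end='; ')
p=np.polyfit(fy,fx,1);print(p,np.degrees(np.arctan(p[0])))
# crusher cap top/step
for lo,hi in((.16,.185),(.115,.125),(.108,.12)):
    mm=(d>0)&(W[...,2]>lo)&(W[...,2]<hi)&(W[...,0]>.49)&(W[...,0]<.65)&(abs(W[...,1]+.035)<.075)
    if mm.sum()>5: q=W[mm];print(lo,mm.sum(),q.mean(0).round(3),cv2.minAreaRect(q[:,:2].astype(np.float32)*1000))
E
```

```text
2564
-0.4 0.7003 0.7164; -0.38 0.6999 0.7165; -0.36 0.6985 0.7163; -0.34 0.6983 0.7131; -0.32 0.6973 0.7131; -0.3 0.6968 0.7134; -0.28 0.6959 0.7134; -0.26 0.6956 0.7103; -0.24 0.6949 0.7105; -0.22 0.6939 0.7105; -0.2 0.6937 0.7103; -0.18 0.6925 0.7077; -0.16 0.6931 0.7075; -0.14 0.692 0.7083; -0.12 0.6906 0.7076; -0.1 0.6902 0.7048; -0.08 0.6847 0.7048; -0.06 0.6888 0.7044; -0.04 0.6883 0.7044; -0.02 0.6874 0.704; 0.0 0.6863 0.7016; 0.02 0.6855 0.7014; 0.04 0.685 0.7013; 0.06 0.6841 0.702; 0.08 0.6833 0.699; 0.1 0.684 0.6991; 0.12 0.6825 0.6987; 0.14 0.682 0.6991; 0.16 0.6807 0.6965; 0.18 0.6805 0.6958; 0.2 0.6795 0.6961; 0.22 0.6789 0.6958; 0.24 0.6787 0.6929; 0.26 0.6783 0.6931; 0.28 0.677 0.6929; 0.3 0.6764 0.6935; 0.32 0.6754 0.6923; 0.34 0.6753 0.69; 0.36 0.6743 0.6903; 0.38 0.6741 0.6898; [-0.03394449  0.68653691] -1.9441297713345238
0.16 262 [ 0.564 -0.039  0.174] ((557.8761596679688, -56.49946212768555), (84.40522003173828, 35.93303298950195), 66.08914947509766)
0.115 1230 [ 0.567 -0.034  0.12 ] ((568.1414794921875, -38.90003967285156), (105.67101287841797, 95.58869934082031), 83.1490478515625)
0.108 661 [ 0.568 -0.035  0.116] ((568.293701171875, -38.76203155517578), (105.63433074951172, 95.9288330078125), 83.12915802001953)
```

View pics/scene0.png

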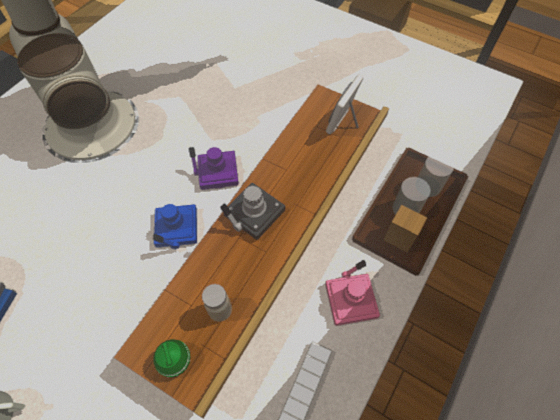

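View pics/crop0.png

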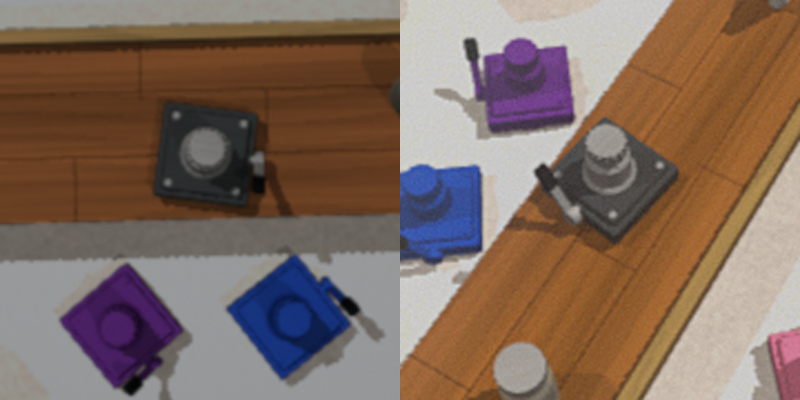

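The grey crusher on the shelf, at scene (257,214) and top (302,240), is the one meant. The purple one at scene (218,168), the blue one at (175,225) and the pink one at (352,300) are look-alikes standing on the table. The crop confirms the grey one, with its lever on the right leaning forward. The lip fit gives a shelf yaw of +1.9°. The crusher is at yaw -7.5°, with a gap of about 70 mm.

Plan: half-open fingers, square to the shelf and leaning back 15°, push the foot's front face.

Call:
servo_tool(
  moves=[
    [[0,0,-7],[0,0,-0.02],50],
    [[0,0,-7],[0,0,-0.02],50],
    [[0,0,-7],[0,0,0],50],
    [[0,0,-6.8],[0,0,0],50],
    [[0,-7.5,0],[0,0,0],50],
    [[0,-7.5,0],[0,0,0],50],
    [[0,0,0],[0,0,0],50],
  ],
)

```text
time: 1.85
ee_pos: [0.2382, 0.4948, 0.2314]
tcp_rot: [180.0, 15.2, -177.9]
wrist_force: [0.9, 0.7, -0.2]
opening: 0.0425
grasp_force: 0.0
```

```bash
cat >> h.py <<'E'
from scipy.spatial.transform import Rotation as Ro
def to(P,s=None):
    s=s or get_obs(); R=Ro.from_euler('xyz',s['tcp_rot'],degrees=True).as_matrix()
    print(s['time'],'pos',np.round(s['ee_pos'],4),'rot',np.round(s['tcp_rot'],2),'F',np.round(s['wrist_force'],1),'q',np.round(s['q']),'tool shift',(R.T@(np.array(P)-s['ee_pos'])).round(4)); return R
E
python3 -c "
from h import *
R=to([.46,-.03,.2]); print(R.round(3)); print('fwd 10mm',(R.T@[.9994*.01,.034*.01,0]).round(5),'up10',(R.T@[0,0,.01]).round(5))"
```

```text
1.85 pos [0.2382 0.4948 0.2314] rot [ 179.98   15.17 -177.92] F [ 0.9  0.7 -0.2] q [ 73.  -1.   7.  93. -14.  70.] tool shift [-0.1873 -0.5325  0.0832]
[[-0.965 -0.036  0.262]
 [-0.035  0.999  0.01 ]
 [-0.262  0.    -0.965]]
fwd 10mm [-9.65e-03 -2.00e-05  2.62e-03] up10 [-0.00262  0.      -0.00965]
```

Call:
servo_tool(
  moves=[
    [[0,0,0],[-0.0156,-0.044,0.0069],50],
    [[0,0,0],[-0.0156,-0.044,0.0069],50],
    [[0,0,0],[-0.0156,-0.044,0.0069],50],
    [[0,0,0],[-0.0156,-0.044,0.0069],50],
    [[0,0,0],[-0.0156,-0.044,0.0069],50],
    [[0,0,0],[-0.0156,-0.044,0.0069],50],
    [[0,0,0],[-0.0156,-0.044,0.0069],50],
    [[0,0,0],[-0.0156,-0.044,0.0069],50],
    [[0,0,0],[-0.0156,-0.044,0.0069],50],
    [[0,0,0],[-0.0156,-0.044,0.0069],50],
    [[0,0,0],[-0.0156,-0.044,0.0069],50],
    [[0,0,0],[0,0,0],50],
  ],
)

```text
time: 3.05
ee_pos: [0.4426, 0.0118, 0.2022]
tcp_rot: [180.0, 15.0, -178.6]
wrist_force: [-0.4, 0.8, -0.6]
opening: 0.0432
grasp_force: 0.0
```

```bash
python3 -c "
from h import *
R=to([.485,-.03,.102])"
```

```text
3.05 pos [0.4426 0.0118 0.2022] rot [ 179.97   14.95 -178.57] F [-0.4  0.8 -0.6] q [  2. -26. -17.  84.   0.   0.] tool shift [-0.0141 -0.0429  0.1075]
```

Call:
servo_tool(
  moves=[
    [[0,0,0],[0,-0.02,0.01],50],
    [[0,0,0],[0,-0.022,0.01],50],
    [[0,0,0],[-0.003,0,0.02],50],
    [[0,0,0],[-0.003,0,0.02],50],
    [[0,0,0],[-0.004,0,0.02],50],
    [[0,0,0],[-0.004,0,0.02],50],
    [[0,0,0],[0,0,0.007],50],
    [[0,0,0],[0,0,0],50],
  ],
)

```text
time: 3.85
ee_pos: [0.4836, -0.0229, 0.102]
tcp_rot: [179.9, 14.9, -178.1]
wrist_force: [-0.7, 0.1, -0.1]
opening: 0.0427
grasp_force: 0.0
```

```bash
python3 - <<'E'
from h import *
R=to([.485,-.03,.102]); print('fwd 10mm',(R.T@[.9994*.01,.034*.01,0]).round(5))
im,d=camera("scene"); im2,d=camera("top")
c=np.hstack([cv2.resize(im2[180:300,230:390],(400,300),interpolation=2),cv2.resize(im[140:290,150:350],(400,300),interpolation=2)])[:,:,::-1]
cv2.imwrite("pics/c1.png",c)
E
```

```text
3.85 pos [ 0.4836 -0.0229  0.102 ] rot [ 179.94   14.88 -178.07] F [-0.7  0.1 -0.1] q [ -4. -22. -25.  72.   2.  -5.] tool shift [-0.0011 -0.0071  0.0003]
fwd 10mm [-0.00966  0.       0.00257]
```

View pics/c1.png

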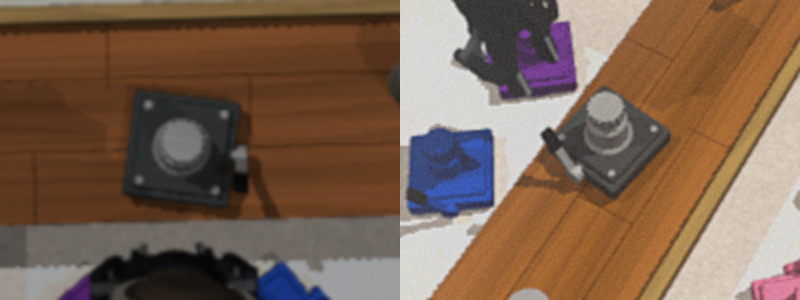

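The picture shows the fingers in front of the crusher, with the lever (about pixel 240,165 in the left half) clear to the right of them. Now I push.

Call:
servo_tool(
  moves=[
    [[0,0,0],[-0.0097,-0.005,0.0026],50],
    [[0,0,0],[-0.0077,0,0.0021],50],
    [[0,0,0],[-0.0077,0,0.0021],50],
    [[0,0,0],[-0.0077,0,0.0021],50],
    [[0,0,0],[-0.0077,0,0.0021],50],
    [[0,0,0],[-0.0077,0,0.0021],50],
    [[0,0,0],[-0.0077,0,0.0021],50],
    [[0,0,0],[-0.0077,0,0.0021],50],
    [[0,0,0],[-0.0077,0,0.0021],50],
    [[0,0,0],[0,0,0],50],
  ],
)

```text
time: 4.95
ee_pos: [0.5588, -0.0259, 0.1022]
tcp_rot: [-180.0, 15.0, -178.1]
wrist_force: [0.8, -0.1, 0.3]
opening: 0.0424
grasp_force: 0.1
```

```bash
python3 - <<'E'
from h import *
R=to([.582,-.023,.102])
for cam in ("scene","top"):
    im,d=camera(cam); cv2.imwrite(f"pics/{cam}2.png",im[:,:,::-1])
    for n in ["crusher","foot_back_left","foot_back_right","lever_tip"]:
        for r in mark_of(n,cam):
            w=world(r["xyz"],cam)
            if w[2]>.07 and .5<w[0]<.72: print(cam,n,round(r["score"],2),w.round(3),'gap',round((.6865-.034*w[1]-w[0]),3))
a=cv2.imread("pics/top2.png")[170:290,230:390]; b=cv2.imread("pics/scene2.png")[150:300,180:380]
cv2.imwrite("pics/c2.png",np.hstack([cv2.resize(x,(400,300),interpolation=2) for x in (a,b)]))
E
```

```text
4.95 pos [ 0.5588 -0.0259  0.1022] rot [-179.99   14.97 -178.09] F [ 0.8 -0.1  0.3] q [ -3. -11. -17.  69.   1.  -5.] tool shift [-0.0224  0.0022  0.0062]
scene crusher 0.85 [ 0.572 -0.03   0.085] gap 0.116
scene crusher 0.7 [ 0.634 -0.245  0.092] gap 0.061
scene foot_back_left 0.82 [ 0.621 -0.     0.102] gap 0.065
scene foot_back_right 0.78 [ 0.619 -0.072  0.102] gap 0.07
scene lever_tip 0.53 [ 0.528 -0.082  0.16 ] gap 0.161
top crusher 0.83 [ 0.569 -0.034  0.09 ] gap 0.119
top foot_back_left 0.6 [0.625 0.    0.103] gap 0.062
top foot_back_right 0.87 [ 0.617 -0.07   0.1  ] gap 0.072
top foot_back_right 0.23 [ 0.629 -0.245  0.091] gap 0.066
top lever_tip 0.43 [ 0.532 -0.079  0.163] gap 0.157
```

View pics/c2.png

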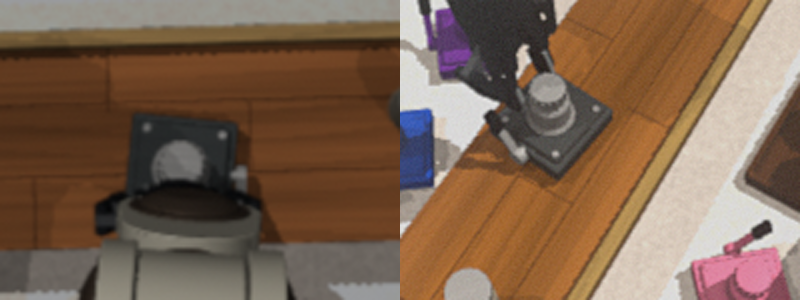

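```bash
python3 - <<'E'
from h import *
im,d=camera("wrist")
b=cv2.imread("pics/scene2.png")[170:250,200:300]
cv2.imwrite("pics/c3.png",np.hstack([cv2.resize(b,(400,320),interpolation=2),cv2.resize(im[:,:,::-1],(400,300))[0:300].copy() if 0 else cv2.resize(im[:,:,::-1],(400,320))]))
print(pix([.5588,-.0259,.1022],"scene"),pix([.5588,-.0259,.1022],"wrist"))
E
```

```text
[252.11822297 206.30317067] [284.39029967 235.38458283]
```

View pics/c3.png

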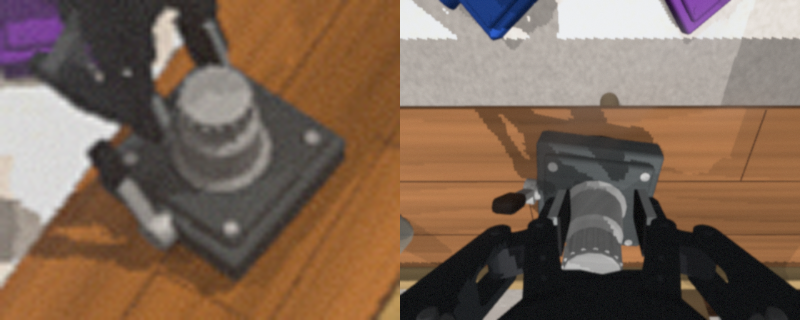

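```bash
python3 - <<'E'
from h import *
im,d=camera("wrist"); k=calibration("wrist");K=np.array(k["camera_matrix"])
v,u=np.mgrid[:420,:560]; P=np.stack([(u-K[0,2])/K[0,0]*d,(v-K[1,2])/K[1,1]*d,d],-1).reshape(-1,3)
W=((P-np.array(k["t"]))@np.array(k["R"])).reshape(420,560,3); np.save("W.npy",W)
print('cam at',(-np.array(k["R"]).T@k["t"]).round(3), 'axis',np.array(k["R"])[2].round(2))
for r in range(170,320,10):
    print(r,[ (c,*(W[r,c]*1000).round().astype(int)) for c in (200,212,224,330,342,354)])
E
```

```text
cam at [ 0.443 -0.031  0.261] axis [ 0.52  0.02 -0.86]
170 [(200, np.int64(522), np.int64(-77), np.int64(90)), (212, np.int64(522), np.int64(-70), np.int64(90)), (224, np.int64(521), np.int64(-62), np.int64(90)), (330, np.int64(520), np.int64(0), np.int64(90)), (342, np.int64(519), np.int64(6), np.int64(91)), (354, np.int64(519), np.int64(14), np.int64(90))]
180 [(200, np.int64(519), np.int64(-72), np.int64(109)), (212, np.int64(520), np.int64(-66), np.int64(107)), (224, np.int64(520), np.int64(-60), np.int64(106)), (330, np.int64(526), np.int64(0), np.int64(90)), (342, np.int64(525), np.int64(7), np.int64(91)), (354, np.int64(526), np.int64(15), np.int64(89))]
190 [(200, np.int64(521), np.int64(-71), np.int64(116)), (212, np.int64(521), np.int64(-65), np.int64(116)), (224, np.int64(522), np.int64(-59), np.int64(115)), (330, np.int64(525), np.int64(-2), np.int64(104)), (342, np.int64(526), np.int64(5), np.int64(103)), (354, np.int64(527), np.int64(12), np.int64(101))]
200 [(200, np.int64(527), np.int64(-71), np.int64(117)), (212, np.int64(527), np.int64(-65), np.int64(116)), (224, np
[... 2941 characters left out ...]
4(-7), np.int64(178)), (354, np.int64(523), np.int64(-4), np.int64(181))]
300 [(200, np.int64(524), np.int64(-56), np.int64(187)), (212, np.int64(522), np.int64(-51), np.int64(188)), (224, np.int64(533), np.int64(-50), np.int64(178)), (330, np.int64(551), np.int64(-6), np.int64(160)), (342, np.int64(532), np.int64(-6), np.int64(178)), (354, np.int64(522), np.int64(-5), np.int64(187))]
310 [(200, np.int64(521), np.int64(-54), np.int64(193)), (212, np.int64(521), np.int64(-50), np.int64(193)), (224, np.int64(538), np.int64(-50), np.int64(179)), (330, np.int64(601), np.int64(4), np.int64(122)), (342, np.int64(536), np.int64(-6), np.int64(179)), (354, np.int64(521), np.int64(-6), np.int64(192))]
```

The wrist depth shows the fingertips at about z 0.146, some 45 mm behind the reported TCP. They passed over the foot and the crusher has not moved. I'll back out, shut the fingers and measure their real length.

Call:
servo_tool(
  moves=[
    [[0,0,0],[0.01,0,-0.0126],50],
    [[0,0,0],[0.02,0,-0.0152],50],
    [[0,0,0],[0.02,0,-0.0152],50],
    [[0,0,0],[0.02,0,-0.015],0],
    [[0,0,0],[0.01,0,-0.01],0],
    [[0,0,0],[0,0,0],0],
    [[0,0,0],[0,0,0],0],
    [[0,0,0],[0,0,0],0],
  ],
)

```text
time: 6.35
ee_pos: [0.4638, -0.029, 0.1468]
tcp_rot: [180.0, 15.0, -178.1]
wrist_force: [-0.8, -0.7, -0.7]
opening: -0.0001
grasp_force: 0.0
```

```bash
python3 - <<'E'
from h import *
R=to([.485,-.023,.102]); s=get_obs(); print(s['opening'])
im,d=camera("wrist"); k=calibration("wrist");K=np.array(k["camera_matrix"])
v,u=np.mgrid[:420,:560]; P=np.stack([(u-K[0,2])/K[0,0]*d,(v-K[1,2])/K[1,1]*d,d],-1).reshape(-1,3)
W=((P-np.array(k["t"]))@np.array(k["R"]))
T=((W-s['ee_pos'])@R).reshape(420,560,3)
m=(d>0)&(abs(T[...,0])<.016)&(abs(T[...,1])<.03)&(T[...,2]>-.2)&(T[...,2]<.02)
z=T[m]; print(m.sum(), np.percentile(z,[0,50,98,100],axis=0).round(4)); print(d[0:420:60,284], pix(s['ee_pos'],"wrist"))
cv2.imwrite("pics/w4.png",im[:,:,::-1])
E
```

```text
6.35 pos [ 0.4638 -0.029   0.1468] rot [ 179.99   14.96 -178.08] F [-0.8 -0.7 -0.7] q [ -5. -24. -22.  77.   2.  -6.] tool shift [-0.0091  0.0053  0.0488]
-0.00011575564244303954
16457 [[-0.0118 -0.03   -0.1361]
 [ 0.0114 -0.0005 -0.0973]
 [ 0.0145  0.029  -0.0525]
 [ 0.016   0.03   -0.0443]]
[0.25582537 0.2791023  0.3058007  0.33866248 0.26797044 0.11976113
 0.081043  ] [284.49103591 235.13953845]
```

View pics/w4.png

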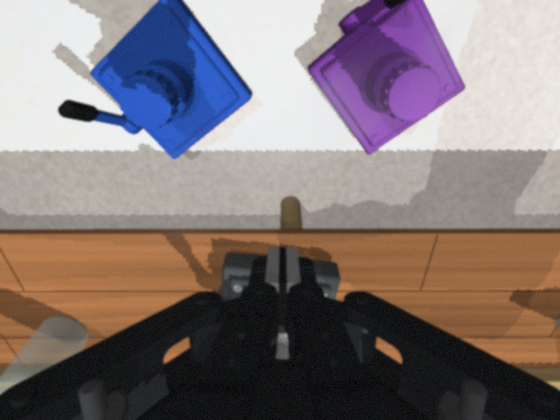

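The picture shows the shut fingers ending at about (284,248), roughly 44 mm short of the reported TCP at (284,235). I'll add this 44 mm along the tool axis from here on, and descend with checks.

Call:
servo_tool(
  moves=[
    [[0,0,0],[0,0,0.02],50],
    [[0,0,0],[0,0,0.02],50],
    [[0,0,0],[0,0,0.02],50],
    [[0,0,0],[-0.002,0,0.015],50],
    [[0,0,0],[-0.002,0,0.014],50],
    [[0,0,0],[0,0,0],50],
    [[0,0,0],[0,0,0],50],
  ],
)

```text
time: 7.1
ee_pos: [0.4902, -0.0281, 0.0624]
tcp_rot: [180.0, 15.0, -178.1]
wrist_force: [0.1, -0.1, 0.4]
opening: 0.043
grasp_force: 0.0
```

```bash
cat >> h.py <<'E'
def tip():
    s=get_obs(); R=Ro.from_euler('xyz',s['tcp_rot'],degrees=True).as_matrix()
    im,d=camera("wrist"); k=calibration("wrist");K=np.array(k["camera_matrix"])
    v,u=np.mgrid[:420,:560]; P=np.stack([(u-K[0,2])/K[0,0]*d,(v-K[1,2])/K[1,1]*d,d],-1).reshape(-1,3)
    W=((P-np.array(k["t"]))@np.array(k["R"])); T=((W-s['ee_pos'])@R)
    m=(d.ravel()>0)&(abs(T[:,0])<.016)&(abs(T[:,1])<.04)&(T[:,2]>-.2)&(T[:,2]<-.025)
    z=np.sort(T[m,2]); t=z[-20]; print('tip z_tool',t.round(4),'world tip',(s['ee_pos']+R[:,2]*t).round(4)); return W.reshape(420,560,3),im,d
E
python3 - <<'E'
from h import *
to([.485,-.029,.06]); W,im,d=tip()
m=(d>0)&(W[...,2]>.119)&(W[...,2]<.126)&(W[...,0]>.5)&(W[...,0]<.66)
print(cv2.minAreaRect(W[m][:,:2].astype(np.float32)*1000) if m.sum() else 0)
m=(d>0)&(W[...,2]>.098)&(W[...,2]<.118)&(W[...,0]>.5)&(W[...,0]<.66)
q=W[m]; print(len(q))
for y in np.arange(-.09,.03,.01):
    a=q[abs(q[:,1]-y)<.005]
    if len(a)>5: print(round(y,3),np.percentile(a[:,0],5).round(4),end='; ')
E
```

```text
7.1 pos [ 0.4902 -0.0281  0.0624] rot [ 179.99   14.95 -178.08] F [ 0.1 -0.1  0.4] q [ -4. -21. -29.  67.   2.  -6.] tool shift [ 0.0057 -0.0007  0.001 ]
tip z_tool -0.0434 world tip [ 0.479  -0.0285  0.1043]
((554.9451904296875, -89.64552307128906), (0.3255299925804138, 3.2888808250427246), 65.97177124023438)
4091
-0.06 0.5202; -0.05 0.5205; -0.04 0.5214; -0.03 0.5224; -0.02 0.5232; -0.01 0.524; -0.0 0.5248;
```

Call:
servo_tool(
  moves=[
    [[0,0,0],[-0.0097,0,0.0026],50],
    [[0,0,0],[-0.0097,0,0.0026],50],
    [[0,0,0],[-0.0058,0,0.0016],50],
    [[0,0,0],[-0.0058,0,0.0016],50],
    [[0,0,0],[-0.0058,0,0.0016],50],
    [[0,0,0],[-0.0058,0,0.0016],50],
    [[0,0,0],[-0.0058,0,0.0016],50],
    [[0,0,0],[0,0,0],50],
  ],
)

```text
time: 7.95
ee_pos: [0.5408, -0.0265, 0.0621]
tcp_rot: [-180.0, 15.0, -178.1]
wrist_force: [-0.6, -0.4, -0.1]
opening: 0.0428
grasp_force: 0.0
```

```bash
cat > m.py <<'E'
from h import *
to([.58,-.026,.06]); 
for cam in ("scene","top"):
    im,d=camera(cam)
    for n in ["crusher","foot_back_left","foot_back_right","lever_tip"]:
        for r in mark_of(n,cam):
            w=world(r["xyz"],cam)
            if w[2]>.07 and .5<w[0]<.72 and w[1]>-.15: print(cam,n,round(r["score"],2),w.round(3),'gap',round((.6865-.034*w[1]-w[0]),3))
E
python3 m.py
```

```text
7.95 pos [ 0.5408 -0.0265  0.0621] rot [-179.99   14.97 -178.09] F [-0.6 -0.4 -0.1] q [ -4. -13. -23.  65.   1.  -5.] tool shift [-0.0373 -0.0008  0.0121]
scene crusher 0.7 [ 0.589 -0.021  0.087] gap 0.098
scene foot_back_left 0.69 [0.636 0.01  0.101] gap 0.051
scene foot_back_right 0.68 [ 0.641 -0.064  0.101] gap 0.047
scene lever_tip 0.61 [ 0.558 -0.083  0.163] gap 0.132
top crusher 0.59 [ 0.588 -0.028  0.089] gap 0.1
top crusher 0.41 [ 0.557 -0.084  0.163] gap 0.132
top foot_back_left 0.62 [0.641 0.008 0.1  ] gap 0.046
top foot_back_right 0.65 [ 0.638 -0.057  0.1  ] gap 0.051
top lever_tip 0.63 [ 0.554 -0.078  0.162] gap 0.135
```

The crusher is now square to the shelf with about 49 mm to go. I keep pushing.

Call:
servo_tool(
  moves=[
    [[0,0,0],[-0.0058,0,0.0016],50],
    [[0,0,0],[-0.0058,0,0.0016],50],
    [[0,0,0],[-0.0058,0,0.0016],50],
    [[0,0,0],[-0.0058,0,0.0016],50],
    [[0,0,0],[-0.0058,0,0.0016],50],
    [[0,0,0],[-0.0058,0,0.0016],50],
    [[0,0,0],[-0.0058,0,0.0016],50],
    [[0,0,0],[-0.0019,0,0.0005],50],
    [[0,0,0],[-0.0019,0,0.0005],50],
    [[0,0,0],[0,0,0],50],
  ],
)

```text
time: 9.45
ee_pos: [0.5862, -0.0249, 0.0619]
tcp_rot: [180.0, 15.0, -178.1]
wrist_force: [-4.3, -0.5, 2.0]
opening: 0.0428
grasp_force: 1.9
```

Call:
servo_tool(
  moves=[
    [[0,0,0],[-0.0015,0,0.0004],50],
    [[0,0,0],[-0.0015,0,0.0004],50],
    [[0,0,0],[0,0,0],50],
  ],
)

```text
time: 9.75
ee_pos: [0.5892, -0.0248, 0.0619]
tcp_rot: [180.0, 15.0, -178.1]
wrist_force: [-4.1, -0.1, 2.1]
opening: 0.0431
grasp_force: 2.2
```

```bash
python3 m.py
```

```text
9.75 pos [ 0.5892 -0.0248  0.0619] rot [ 180.     14.96 -178.09] F [-4.1 -0.1  2.1] q [ -3.  -6. -17.  64.   1.  -5.] tool shift [ 0.0095 -0.0009 -0.0005]
scene crusher 0.83 [ 0.636 -0.021  0.084] gap 0.051
scene foot_back_left 0.77 [0.683 0.014 0.102] gap 0.003
scene foot_back_right 0.98 [ 0.688 -0.06   0.1  ] gap 0.0
scene lever_tip 0.63 [ 0.6   -0.082  0.164] gap 0.09
top crusher 0.83 [ 0.634 -0.026  0.085] gap 0.053
top crusher 0.18 [ 0.69  -0.008  0.086] gap -0.003
top foot_back_left 0.82 [0.683 0.015 0.102] gap 0.003
top foot_back_right 0.96 [ 0.686 -0.058  0.1  ] gap 0.003
top lever_tip 0.6 [ 0.601 -0.079  0.161] gap 0.088
```

Call:
servo_tool(
  moves=[
    [[0,0,0],[-0.0015,0,0.0004],50],
    [[0,0,0],[-0.001,0,0.0003],50],
    [[0,0,0],[0,0,0],50],
  ],
)

```text
time: 10.55
ee_pos: [0.592, -0.0247, 0.0619]
tcp_rot: [180.0, 15.0, -178.1]
wrist_force: [-4.8, 0.5, 3.8]
opening: 0.0426
grasp_force: 2.4
```

Call:
servo_tool(
  moves=[
    [[0,0,0],[-0.001,0,0.0003],50],
    [[0,0,0],[-0.001,0,0.0003],50],
    [[0,0,0],[0,0,0],50],
  ],
)

```text
time: 10.85
ee_pos: [0.5932, -0.0247, 0.0619]
tcp_rot: [-180.0, 14.9, -178.1]
wrist_force: [-11.6, 0.5, 7.1]
opening: 0.043
grasp_force: 5.7
```

Call:
servo_tool(
  moves=[
    [[0,0,0],[-0.001,0,0.0003],50],
    [[0,0,0],[0,0,0],50],
    [[0,0,0],[0,0,0],50],
    [[0,0,0],[0,0,0],50],
  ],
)

```text
time: 11.25
ee_pos: [0.5933, -0.0247, 0.0618]
tcp_rot: [-180.0, 14.8, -178.1]
wrist_force: [-18.0, -0.9, 11.0]
opening: 0.0424
grasp_force: 9.1
```

```bash
python3 m.py; python3 - <<'E'
from h import *
im,d=camera("top"); im2,d=camera("scene")
cv2.imwrite("pics/c5.png",np.hstack([cv2.resize(x,(400,300),interpolation=2) for x in (im[165:255,240:360],im2[160:280,200:360])])[:,:,::-1])
E
```

```text
11.25 pos [ 0.5933 -0.0247  0.0618] rot [-180.     14.81 -178.1 ] F [-18.   -0.9  11. ] q [ -3.  -6. -17.  64.   1.  -5.] tool shift [ 0.0133 -0.0008 -0.0017]
scene crusher 0.86 [ 0.64  -0.023  0.085] gap 0.048
scene foot_back_left 0.67 [0.689 0.014 0.102] gap -0.002
scene foot_back_right 0.8 [ 0.694 -0.056  0.101] gap -0.006
scene lever_tip 0.75 [ 0.607 -0.078  0.166] gap 0.082
top crusher 0.73 [ 0.638 -0.029  0.088] gap 0.05
top foot_back_left 0.67 [0.689 0.016 0.103] gap -0.003
top foot_back_right 0.88 [ 0.69  -0.057  0.099] gap -0.002
```

View pics/c5.png

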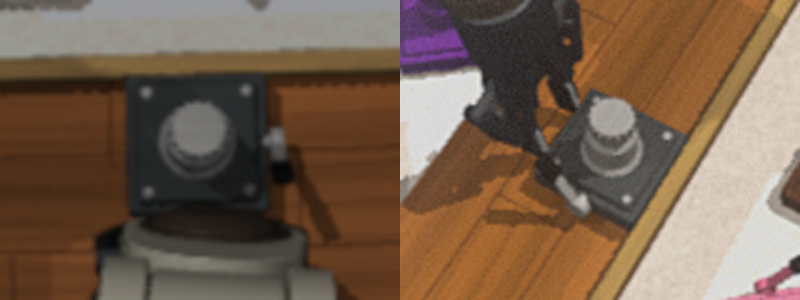

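Both back corners are flush: the gaps are 0 within error and the push force rose to 18 N. The picture shows the foot's back edge against the lip and the lever still leaning forward. Next I retreat, shut the fingers and line up with the lever, with tip at about (0.610, -0.081, 0.163).

Call:
servo_tool(
  moves=[
    [[0,0,0],[0.0048,0,-0.0013],50],
    [[0,0,0],[0.0194,0,-0.0052],50],
    [[0,0,0],[0.0242,0,-0.0065],50],
    [[0,0,0],[0.0242,0,-0.0065],50],
    [[0,0,0],[0,0,-0.03],0],
    [[0,0,0],[0,0,-0.03],0],
    [[0,0,0],[0,-0.03,0],0],
    [[0,0,0],[0,-0.026,0],0],
    [[0,0,0],[0,0,0],0],
    [[0,0,0],[0,0,0],0],
  ],
)

```text
time: 12.85
ee_pos: [0.5066, -0.084, 0.1198]
tcp_rot: [180.0, 15.0, -178.2]
wrist_force: [-1.7, 0.7, 0.3]
opening: 0.0001
grasp_force: 0.0
```

```bash
python3 m.py; python3 - <<'E'
from h import *
W,im,d=tip(); s=get_obs(); R=to([.56,-.081,.11]); T=(W-s['ee_pos'])@R
for a in np.arange(-.135,-.04,.01):
    m=(d>0)&(abs(T[...,0])<.06)&(abs(T[...,2]-a)<.005)&(abs(T[...,1])<.09)
    if m.sum(): print(a.round(3),T[m][:,1].min().round(3),T[m][:,1].max().round(3),T[m][:,0].min().round(3))
E
```

```text
12.85 pos [ 0.5066 -0.084   0.1198] rot [ 179.99   15.03 -178.16] F [-1.7  0.7  0.3] q [-12. -17. -20.  73.   3. -13.] tool shift [-0.0571  0.0556  0.0773]
scene foot_back_left 0.8 [0.691 0.015 0.102] gap -0.005
scene foot_back_right 0.73 [ 0.691 -0.06   0.1  ] gap -0.002
scene lever_tip 0.55 [ 0.608 -0.082  0.162] gap 0.081
top crusher 0.78 [ 0.64  -0.024  0.088] gap 0.048
top foot_back_left 0.94 [0.69  0.014 0.101] gap -0.004
top foot_back_right 0.68 [ 0.685 -0.057  0.099] gap 0.003
top lever_tip 0.61 [ 0.611 -0.079  0.161] gap 0.079
tip z_tool -0.0454 world tip [ 0.4947 -0.0837  0.1638]
13.4 pos [ 0.5065 -0.0834  0.1199] rot [-180.     15.   -178.07] F [-0.9 -0.4  0.2] q [-12. -17. -20.  73.   3. -13.] tool shift [-0.0492  0.0006  0.0234]
-0.135 -0.061 0.057 0.008
-0.125 -0.064 0.06 0.0
-0.115 -0.058 0.056 -0.008
-0.105 -0.051 0.048 -0.008
-0.095 -0.042 0.039 -0.01
-0.085 -0.035 0.032 -0.012
-0.075 -0.015 0.015 -0.011
-0.065 -0.015 0.012 0.007
-0.055 -0.015 0.012 0.007
-0.045 -0.013 0.011 0.007
```

Call:
servo_tool(
  moves=[
    [[0,0,0],[0.0037,0,0.0135],0],
    [[0,0,0],[-0.0145,0,0.0039],0],
    [[0,0,0],[-0.0145,0,0.0039],0],
    [[0,0,0],[-0.0145,0,0.0039],0],
    [[0,0,0],[-0.0145,0,0.0039],0],
    [[0,0,0],[-0.0145,0,0.0039],0],
    [[0,0,0],[-0.0097,0,0.0026],0],
    [[0,0,0],[0,0,0],0],
  ],
)

```text
time: 14.2
ee_pos: [0.5918, -0.0807, 0.1047]
tcp_rot: [180.0, 14.9, -178.1]
wrist_force: [-0.6, 0.3, 0.1]
opening: -0.0005
grasp_force: 0.0
```

```bash
python3 - <<'E'
from h import *
tip(); to([.6,-.08,.107])
im,d=camera("top"); im2,d=camera("scene")
cv2.imwrite("pics/c6.png",np.hstack([cv2.resize(x,(400,300),interpolation=2) for x in (im[165:255,260:380],im2[170:260,200:320])])[:,:,::-1])
E
```

```text
tip z_tool -0.046 world tip [ 0.5799 -0.0811  0.1491]
14.25 pos [ 0.5911 -0.0807  0.1049] rot [ 179.98   14.92 -178.08] F [-0.5  0.1  0.2] q [ -9.  -6. -12.  69.   3. -11.] tool shift [-0.0091  0.0004  0.0002]
```

View pics/c6.png

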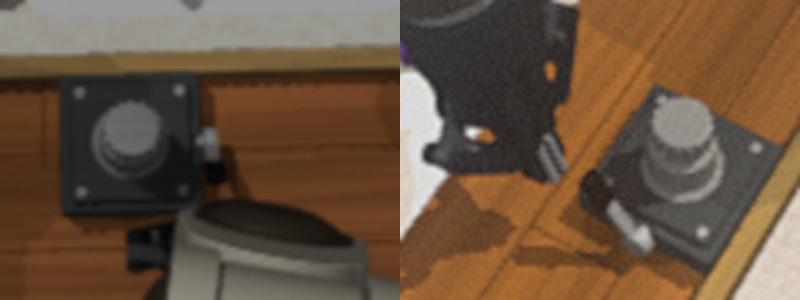

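The shut fingertips, at right-half pixel (555,170), stand straight in front of the lever's sleeve at (590,185). I push them about 55 mm back through dead centre.

Call:
servo_tool(
  moves=[
    [[0,0,0],[-0.0058,0,0.0016],0],
    [[0,0,0],[-0.0058,0,0.0016],0],
    [[0,0,0],[-0.0058,0,0.0016],0],
    [[0,0,0],[-0.0058,0,0.0016],0],
    [[0,0,0],[-0.0058,0,0.0016],0],
    [[0,0,0],[-0.0058,0,0.0016],0],
    [[0,0,0],[-0.0058,0,0.0016],0],
    [[0,0,0],[-0.0058,0,0.0016],0],
    [[0,0,0],[-0.0058,0,0.0016],0],
    [[0,0,0],[0,0,0],0],
  ],
)

```text
time: 15.35
ee_pos: [0.6464, -0.0789, 0.1053]
tcp_rot: [180.0, 15.0, -178.1]
wrist_force: [-0.2, 0.0, -0.2]
opening: -0.0004
grasp_force: 0.0
```

```bash
python3 m.py
```

```text
15.35 pos [ 0.6464 -0.0789  0.1053] rot [ 180.     15.01 -178.07] F [-0.2  0.  -0.2] q [ -8.   2.  -5.  69.   3. -10.] tool shift [0.0741 0.0551 0.027 ]
scene crusher 0.7 [ 0.642 -0.023  0.085] gap 0.046
scene foot_back_left 0.58 [0.688 0.013 0.103] gap -0.002
scene foot_back_right 0.79 [ 0.691 -0.059  0.102] gap -0.002
scene lever_tip 0.51 [ 0.673 -0.077  0.162] gap 0.016
top crusher 0.58 [ 0.64  -0.025  0.088] gap 0.047
top foot_back_left 0.86 [0.689 0.014 0.102] gap -0.003
top foot_back_right 0.89 [ 0.689 -0.058  0.101] gap -0.0
top lever_tip 0.52 [ 0.672 -0.077  0.161] gap 0.018
```

The lever tip is at x = 0.673, as expected when locked. I retreat clear and check.

Call:
servo_tool(
  moves=[
    [[0,0,0],[0.0145,0,-0.0039],0],
    [[0,0,0],[0.029,0,-0.0078],0],
    [[0,0,0],[0.029,0,-0.0078],0],
    [[0,0,0],[0.029,0,-0.03],0],
    [[0,0,0],[0.01,0,-0.04],0],
    [[0,0,0],[0,0,0],0],
    [[0,0,0],[0,0,0],0],
  ],
)

```text
time: 16.55
ee_pos: [0.5152, -0.0836, 0.1644]
tcp_rot: [-180.0, 15.2, -178.1]
wrist_force: [-0.3, -0.8, -1.5]
opening: -0.0
grasp_force: 0.0
```

```bash
python3 m.py; python3 - <<'E'
from h import *
im,d=camera("top"); im2,d=camera("scene")
cv2.imwrite("pics/c7.png",np.hstack([cv2.resize(x,(400,300),interpolation=2) for x in (im[165:255,260:380],im2[170:260,200:320])])[:,:,::-1])
E
```

```text
16.55 pos [ 0.5152 -0.0836  0.1644] rot [-179.96   15.16 -178.09] F [-0.3 -0.8 -1.5] q [-11. -16. -14.  77.   3. -13.] tool shift [-0.0371  0.0555  0.1182]
scene crusher 0.78 [ 0.638 -0.021  0.088] gap 0.05
scene foot_back_left 0.59 [0.688 0.016 0.103] gap -0.002
scene foot_back_right 0.55 [ 0.692 -0.062  0.102] gap -0.003
scene lever_tip 0.61 [ 0.672 -0.077  0.162] gap 0.017
top crusher 0.65 [ 0.637 -0.024  0.09 ] gap 0.051
top foot_back_left 0.8 [0.689 0.012 0.101] gap -0.003
top lever_tip 0.43 [ 0.67  -0.076  0.162] gap 0.019
```

View pics/c7.png

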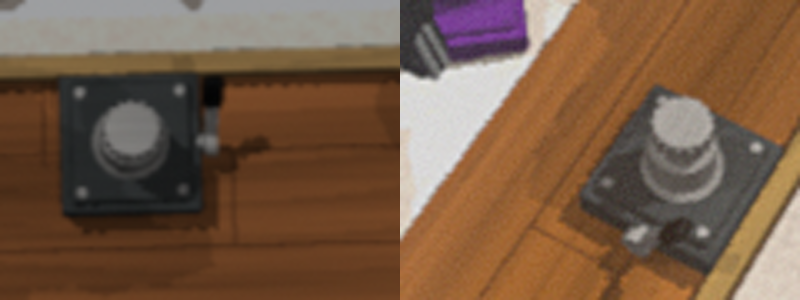

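The picture shows the lever leaning back at (213,90) and the foot flush with the lip. The gripper is well clear.

```bash
python3 -c "
from workcell import *
print(job_done())"
```

```text
the job is handed in; nothing more can be done
None
```

I handed the job in with the crusher's foot flush against the lip and the suction lever locked back; `job_done()` returned no verdict. The first push passed over the foot because the fingertips end about 44 mm short of the reported TCP, so I corrected for that; the thermometer, timer and jar were never approached, though I did not re-measure them.

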